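Set out the dye-mixing bench

TASK

Set out the bench for mixing dye: stand the yellow, magenta and turquoise bottles in the spill tray, each squarely in front of (on the robot's side of) the stock jar of its own colour with about 2 cm clear between bottle and jar; put the steel beaker on the middle of the scale's platform, and stand the white bottle on the table squarely behind the scale, centred on its back edge and about 2 cm clear of it. Any order will do; set everything down upright without dropping or tipping it, let go, and leave the jars and the bowl where they are.

Things in the scene. Friction and masses are not known exactly. Their poses are not given: they have to be found in the camera images.
- bottle_yellow: Yellow dye bottle with a cream-white cap: a squeeze bottle, loose: body 50 mm in diameter to 91 mm up, shoulder to 102, round screw cap 30 mm in diameter from 102 to 130 (grip here, near 121), thin nozzle to 158. About 0.17 kg. Origin: centre of its underside, z up; yaw means nothing. Starts upright in one of five close spots on the table before the tray.
- bottle_magenta: Magenta dye bottle with a cream-white cap: a squeeze bottle, loose: body 50 mm in diameter to 91 mm up, shoulder to 102, round screw cap 30 mm in diameter from 102 to 130 (grip here, near 121), thin nozzle to 158. About 0.17 kg. Origin: centre of its underside, z up; yaw means nothing. Starts upright in one of five close spots on the table before the tray.
- bottle_turquoise: Turquoise dye bottle with a cream-white cap: a squeeze bottle, loose: body 50 mm in diameter to 91 mm up, shoulder to 102, round screw cap 30 mm in diameter from 102 to 130 (grip here, near 121), thin nozzle to 158. About 0.17 kg. Origin: centre of its underside, z up; yaw means nothing. Starts upright in one of five close spots on the table before the tray.
- bottle_white: Milky white bottle of thickener with a black cap and nozzle: a squeeze bottle, loose: body 50 mm in diameter to 91 mm up, shoulder to 102, round screw cap 30 mm in diameter from 102 to 130 (grip here, near 121), thin nozzle to 158. About 0.17 kg. Origin: centre of its underside, z up; yaw means nothing. Starts upright in one of five close spots on the table before the tray.
- beaker: Plain steel mixing beaker, open and upright: straight-sided, 60 mm in outer diameter, 80 mm high, wall 3 mm, about 0.11 kg, loose. Grip it across the outside near the rim. Origin: centre of its underside, z up. It starts on the table among the bottles.
- jar_yellow: Yellow stock jar, black with yellow lid disc and band: 80 mm in diameter, 81 high, 0.35 kg, loose. One of three, 130 mm apart in any order, at the back of a fixed grey spill tray (200 x 400 mm, floor 5 mm and lip 13 mm above the table). Origin: centre of underside, on the tray floor. -x: to its front, across the tray to its edge nearest the robot; y along the row; z up.
- jar_magenta: Magenta stock jar, black with magenta lid disc and band: 80 mm in diameter, 81 high, 0.35 kg, loose. One of three, 130 mm apart in any order, at the back of a fixed grey spill tray (200 x 400 mm, floor 5 mm and lip 13 mm above the table). Origin: centre of underside, on the tray floor. -x: to its front, across the tray to its edge nearest the robot; y along the row; z up.
- jar_turquoise: Turquoise stock jar, black with turquoise lid disc and band: 80 mm in diameter, 81 high, 0.35 kg, loose. One of three, 130 mm apart in any order, at the back of a fixed grey spill tray (200 x 400 mm, floor 5 mm and lip 13 mm above the table). Origin: centre of underside, on the tray floor. -x: to its front, across the tray to its edge nearest the robot; y along the row; z up.
- scale: Flat dark bench scale, fixed, left or right of the work: 150 mm deep (x), 130 wide (y), steel platform 108 x 116 mm, its top 28 mm above the table. Origin: on the table under the platform's centre; z up. +x points to its back, away from the robot: back edge 65 mm from the origin; the display side (-x, near the robot) reaches 85 mm.
- bowl: Blue plastic bowl, empty, 124 mm across its rim and 55 mm high, loose, on the other side of the work from the scale: a bystander, to be left alone. Origin: centre of its underside.
Things that resemble listed ones, but are neither listed nor needed, are in the scene too. What is shaped like the bottle_turquoise but purple is not meant.

How it is judged:
By the outcome, as a careful person would: the job done as asked, in the order asked, and still so for the second after the job is handed in, with the robot touching nothing.
It also fails if it takes over 128 s, if anything falls off the work surface, if the arm or the gripper's body presses on something with over 40 N, if the wrist force passes 120 N, or if a joint passes its speed limit or range.

ROBOT

A 7-joint arm with a two-finger parallel gripper is mounted at the origin on the work surface. World frame = base frame: x ahead of the robot, y to its left, z up, the work surface at z = 0. Lengths are in m, angles in degrees, forces in N, time in s.
With the tool pointing down it reaches from about 0.425 to 0.875 m from the base axis. Payload 4.7 kg.
Tool frame: the origin (TCP) lies midway between the tips of the shut fingers; the grasp point (between the pads) lies env.grip_point_offset behind it (env.grip_point_offset is the distance from the TCP to the grasp point, in m); z points along the fingers, y is the line along which they close (so a half turn about z gives the same grasp; the last joint's range is limited). The gripper opens to 87 mm and grips with 3 to 60 N. Pads are 19 mm wide; open, the fingers measure 117 mm over their backs; the gripper's body (75 mm by 190 mm) begins 51 mm behind the grasp point.
Start: joints at [66.984, 18.392, -4.016, 83.108, 1.295, 78.541, -3.26], TCP at [0.263, -0.595, 0.223] pointing down, gripper open.
Joint ranges: [-163.93, 163.93], [-17.29, 119.83], [-79.2, 71.16], [3.27, 140.29], [-89.18, 269.18], [5.43, 117.66], [-154.24, 154.24]. Speed limits (degrees/s): [147.25, 147.25, 180, 180, 180, 180, 180].

INTERFACE

Orientations are given as [roll, pitch, yaw] about the fixed x, y, z axes, in that order (R = Rz(yaw) Ry(pitch) Rx(roll)).
In Python, from cell import env gives the robot as it stands.
- The arm moves only by the shell command python3 -m creep 'ROWS' [FORCE]. ROWS is a JSON object of lists of equal length, an entry for each row: "translation": the shift along the tool's x, y, z in units of 0.08 m (1.0 is 0.08 m), a list of three; "turn": the turn, a rotation vector about the tool's x, y, z in units of 180 degrees (1.0 is 180 degrees), a list of three; "grip": the opening, from 0 (shut) to 1 (fully open). In form: {"translation": [[x, y, z], ...], "turn": [[ax, ay, az], ...], "grip": [grip, ...]}. A call has 1 to 5 rows; each row shifts and turns the commanded pose from where the row before left it, along the tool's axes as they then stand; what a row does not reach is not made up. A row lasts 1/8 s, in which the tool goes at most 62.5 mm and 10.7 degrees, less where a joint would pass 70% of its speed; a pose out of reach is approached as far as the arm can. A call with a number of a shift or a turn outside -1 to 1 is refused whole. A call with a gripper value outside its range is refused whole. The fingers move at their own pace and stop on an object; FORCE is the grip in N (left out, the last holds). Time passes only in rows, so rows that do not move let the fingers close. It gives the time, the measured TCP pose, the force, the opening and the grip force at its end, in the units of the state.
- env.get_obs(): the state, without advancing time (a new reading comes with each control period).
- env.read_camera(name): name is "side" or "top" or "wrist"; returns a dict with "frame" (480x640x3 uint8, red, green, blue), "z_map" (480x640 float32, m along the optical axis (not along the pixel's ray), 0 where there is no reading), "K" (3x3 intrinsics, pixels), "D" ([k1, k2, p1, p2, k3] as OpenCV has them; the pictures are not rectified), "rvec" (rotation vector, rad) and "tvec" (3), from world to camera coordinates, as OpenCV has them. Camera axes: x right, y down, z forward; pixel columns grow to the right and rows downward; lengths in m; the calibration is good to about 2 mm. A picture is of the moment at which its call begins.
- env.sign_off(): hands the job in; it is judged then, once.
The state is a dict: "time_s": time; "qpos": joint angles; "joint_velocities": joint speeds; "effort": joint torques, N m; "tool_pos": TCP position; "tool_rot": TCP orientation; "force": force on the tool from outside, world axes, zero at the start; "wrist_torque": the same for the moment, N m; "grip_width": finger opening in m; "grasp_force": force on a finger pad.
Only numpy, scipy, OpenCV 4.12 (cv2) and the standard library are available. Lean on these libraries where they do the work, as an engineer would, in place of code of your own. Each camera call takes 0.05 s, during which the arm holds its last target. There are 200 camera calls.

## Working session

There is one attempt and no reset: what is moved stays moved. The work goes in short steps, Python scripts to look and compute and a shell command to move; the robot and the scene stay as the last step left them, time stands still between calls to the robot, and variables do not carry over. Pictures are saved under pics/ and viewed, at most 14 in all, crops included, and the job is handed in when it is done.

```bash
mkdir -p pics; python3 - <<'E'
from cell import env
import cv2,numpy as np
for n in ("top","side"):
    r=env.read_camera(n); cv2.imwrite(f"pics/{n}0.png",r["frame"][:,:,::-1]); np.savez(f"{n}0.npz",**r)
    print(n,r["K"].tolist(),r["D"],(-cv2.Rodrigues(r["rvec"])[0].T@r["tvec"].reshape(3)))
o=env.get_obs();print(o, env.grip_point_offset)
E
```

```text
top [[485.77601308683154, 0.0, 309.85104435238503], [0.0, 485.77601308683154, 234.75037977024257], [0.0, 0.0, 1.0]] [-0.07798875  0.          0.          0.          0.        ] [0.39088907 0.00321255 1.03453381]
side [[493.6509193387484, 0.0, 318.6113905168319], [0.0, 493.6509193387484, 239.13438340524704], [0.0, 0.0, 1.0]] [-0.02997288  0.          0.          0.          0.        ] [ 0.50062645 -0.74232265  0.53640493]
{'time_s': 0.1, 'qpos': array([66.9818276 , 18.43443169, -4.01395257, 83.16866937,  1.29424703,
       78.54162426, -3.26069634]), 'joint_velocities': array([-0.04227326, -0.12700977, -0.02477933, -0.18094753, -0.09031842,
       -0.03444372,  0.01357776]), 'effort': array([-1.96323722e-04, -4.92570770e+01, -4.05744324e-01, -3.13399601e+01,
       -6.42351061e-02,  3.95778695e-02,  6.94117557e-05]), 'tool_pos': array([ 0.26231303, -0.59416659,  0.22156836]), 'tool_rot': array([-1.79900460e+02,  5.31407869e-03,  2.38254434e+01]), 'force': array([-0.37234719,  0.28897673,  0.4284775 ]), 'wrist_torque': array([ 0.0276608 , -0.05297902, -0.01286925]), 'grasp_force': 0.0, 'grip_width': 0.08693934956851845} 0.0187
```

View pics/top0.png

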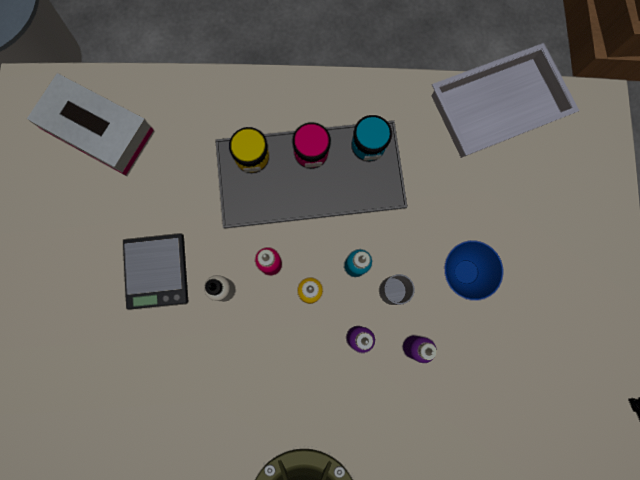

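View pics/side0.png

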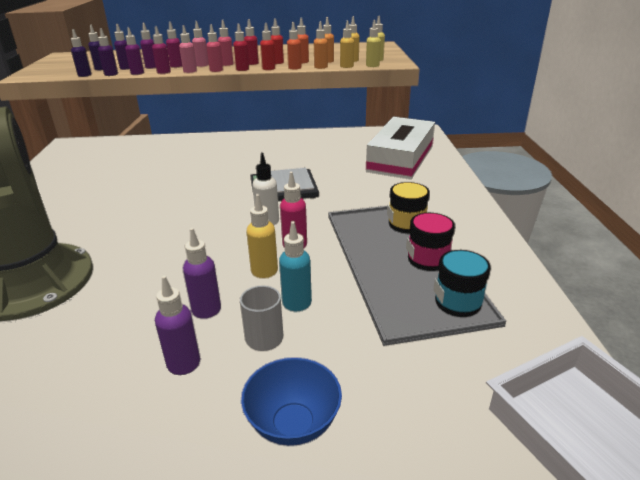

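The top view shows jars yellow (249,144), magenta (312,140) and turquoise (372,134). The scale is at (155,270). Bottles: white (214,287), magenta (267,260), yellow (311,290), turquoise (361,260). The beaker is at (396,290), with purple decoys at (363,341) and (426,350). The side view agrees.

```bash
cat > h.py <<'E'
import numpy as np,cv2
def ray(r,uv,z):
    R=cv2.Rodrigues(r["rvec"])[0];t=r["tvec"].reshape(3)
    p=cv2.undistortPoints(np.float64(uv).reshape(-1,1,2),r["K"],r["D"]).reshape(-1,2)
    d=np.c_[p,np.ones(len(p))]@R; c=-R.T@t
    return c+d*((z-c[2])/d[:,2])[:,None]
def cloud(r):
    v,u=np.mgrid[:480,:640]; R=cv2.Rodrigues(r["rvec"])[0];t=r["tvec"].reshape(3)
    p=cv2.undistortPoints(np.float64(np.c_[u.ravel(),v.ravel()]).reshape(-1,1,2),r["K"],r["D"]).reshape(-1,2)
    return ((np.c_[p,np.ones(len(p))]*r["z_map"].reshape(-1,1)-t)@R).reshape(480,640,3)
E
python3 - <<'E'
from h import *
r=dict(np.load("top0.npz")); P=cloud(r)
def near(uv,zlo,zhi,rad,z):
    c=ray(r,[uv],z)[0]; m=(abs(P[...,2]-(zlo+zhi)/2)<(zhi-zlo)/2)&(np.hypot(P[...,0]-c[0],P[...,1]-c[1])<rad)
    Q=P[m]; (x,rr)=cv2.minEnclosingCircle(np.float32(Q[:,:2]*1000)); return c.round(4),len(Q),Q.mean(0).round(4),np.round(x,1),round(rr,1)
for n,uv in dict(white=(214,287),mag=(267,258),yel=(311,290),tur=(361,260),pur=(363,341),pur2=(426,350)).items(): print(n,*near(uv,.12,.137,.03,.13))
print("beaker",*near((397,289),.07,.09,.05,.08))
for n,uv in dict(yel=(248,144),mag=(312,140),tur=(372,134)).items(): print("jar",n,*near(uv,.079,.095,.05,.086))
for n,uv in dict(scale=(155,270)).items():
    c=ray(r,[uv],.028)[0]; m=(P[...,2]>.012)&(np.abs(P[...,:2]-c[:2]).max(-1)<.105)&(P[...,2]<.045)
    Q=P[m]; print(n,c,len(Q),cv2.minAreaRect(np.float32(Q[:,:2]*1000)),np.percentile(Q[:,2],[5,50,95]))
print("tray corners",ray(r,[(217,141),(395,122),(406,209),(224,227)],.013).round(4))
print("bowl",*near((474,270),.045,.065,.08,.055))
print("table z",np.median(P[380:420,100:200,2]), np.std(P[380:420,100:200,2]))
for n,(x,y,w,h) in dict(a=(110,220,90,100),b=(195,235,240,130)).items(): cv2.imwrite(f"pics/c_{n}.png",cv2.resize(r["frame"][y:y+h,x:x+w,::-1],None,fx=5 if n=='a' else 3.3,fy=5 if n=='a' else 3.3,interpolation=cv2.INTER_CUBIC))
E
```

```text
white [0.4307 0.1749 0.13  ] 182 [0.4315 0.1765 0.13  ] [431.7 177.8] 15.5
mag [0.4875 0.0784 0.13  ] 174 [0.4886 0.0816 0.1299] [489.5  82.2] 15.3
yel [ 0.43   -0.0054  0.13  ] 177 [ 0.4325 -0.0025  0.1301] [432.4  -2.5] 15.2
tur [ 0.4883 -0.0976  0.13  ] 176 [ 0.4899 -0.0976  0.1301] [490.5 -98.1] 15.4
pur [ 0.3392 -0.1029  0.13  ] 186 [ 0.3397 -0.1044  0.1301] [ 339.3 -105.2] 15.3
pur2 [ 0.325  -0.2192  0.13  ] 195 [ 0.3234 -0.2212  0.1301] [ 323. -223.] 15.4
beaker [ 0.4382 -0.1747  0.08  ] 192 [ 0.4388 -0.18    0.0786] [ 438.7 -178.9] 30.3
jar yel [0.7249 0.1302 0.086 ] 1123 [0.7224 0.1308 0.0863] [723.3 130.9] 40.0
jar mag [ 7.369e-01 -3.000e-04  8.600e-02] 1125 [0.7357 0.0022 0.0864] [737.3   2. ] 40.1
jar tur [ 0.7535 -0.1233  0.086 ] 1157 [ 0.7547 -0.1239  0.0866] [ 755.8 -124.4] 40.8
scale [0.46684052 0.31998713 0.028     ] 4342 ((465.9537658691406, 324.770263671875), (151.5060577392578, 130.51510620117188), 7.531412124633789) [0.01914533 0.02652321 0.03040424]
tray corners [[ 0.756   0.2088  0.013 ]
 [ 0.8114 -0.1845  0.013 ]
 [ 0.6138 -0.2071  0.013 ]
 [ 0.564   0.1826  0.013 ]]
bowl [ 0.4814 -0.3381  0.055 ] 639 [ 0.4857 -0.3487  0.0527] [ 482.5 -337. ] 63.0
table z -0.00022298218152198385 0.07825786413263963
```

View pics/c_a.png

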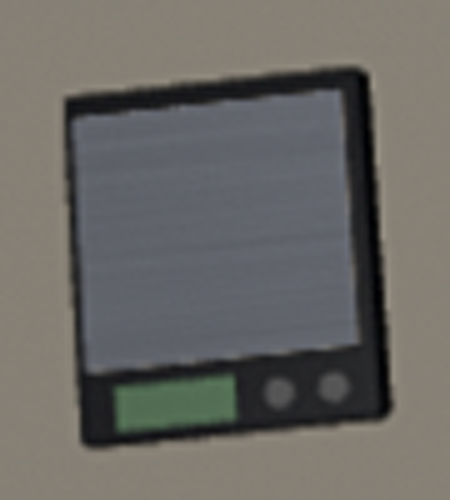

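View pics/c_b.png

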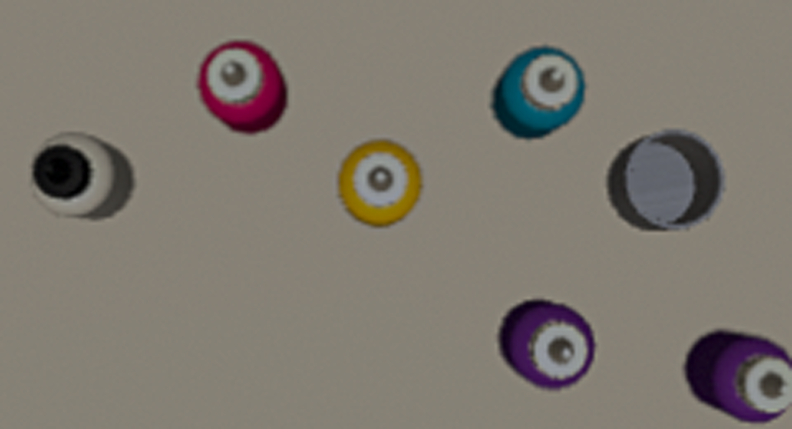

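```bash
python3 -m creep '{"translation":[[0,0,0],[0,0,0],[0,0,0],[0,0,0],[0,0,0]],"turn":[[0,0,-0.053],[0,0,-0.053],[0,0,-0.053],[0,0,-0.053],[0,0,-0.053]],"grip":[0.65,0.65,0.65,0.65,0.65]}' 20; python3 -m creep '{"translation":[[0,0,0],[0,0,0]],"turn":[[0,0,-0.0515],[0,0,-0.0515]],"grip":[0.65,0.65]}'
```

```text
time_s: 0.72
tool_pos: [0.2623, -0.5943, 0.2219]
tool_rot: [-180.0, -0.0, 71.8]
force: [-0.5, 0.4, -0.1]
grip_width: 0.0573
grasp_force: 0.0
time_s: 0.98
tool_pos: [0.2623, -0.5944, 0.2219]
tool_rot: [-180.0, -0.1, 90.4]
force: [-0.6, 0.9, -0.4]
grip_width: 0.0569
grasp_force: 0.0
```

```bash
python3 -m creep '{"translation":[[0.62,0.285,0],[0.62,0.285,0],[0.62,0.285,0],[0.62,0.285,0],[0.62,0.285,0]],"turn":[[0,0,0],[0,0,0],[0,0,0],[0,0,0],[0,0,0]],"grip":[0.65,0.65,0.65,0.65,0.65]}'; python3 -m creep '{"translation":[[0.62,0.285,0],[0.62,0.285,0],[0.62,0.285,0],[0.62,0.285,0],[0.62,0.285,0]],"turn":[[0,0,0],[0,0,0],[0,0,0],[0,0,0],[0,0,0.002]],"grip":[0.65,0.65,0.65,0.65,0.65]}'; python3 -m creep '{"translation":[[0,0,0]],"turn":[[0,0,0]],"grip":[0.65]}'
python3 - <<'E'
from h import *
from cell import env
r=env.read_camera("wrist"); cv2.imwrite("pics/w1.png",r["frame"][:,:,::-1])
R=cv2.Rodrigues(r["rvec"])[0];print(-R.T@r["tvec"].reshape(3))
P=cloud(r)
for c in [(.490,-.098),(.4325,-.0025),(.4895,.082)]:
    m=(abs(P[...,2]-.128)<.006)&(np.hypot(P[...,0]-c[0],P[...,1]-c[1])<.03)
    if m.sum()>20: x,rr=cv2.minEnclosingCircle(np.float32(P[m][:,:2]*1000)); print(c,m.sum(),P[m].mean(0),x,rr)
E
```

```text
time_s: 1.6
tool_pos: [0.3766, -0.3447, 0.2222]
tool_rot: [-180.0, -0.0, 90.1]
force: [1.4, -0.3, 0.6]
grip_width: 0.0564
grasp_force: 0.0
time_s: 2.22
tool_pos: [0.4902, -0.0968, 0.2224]
tool_rot: [-180.0, 0.0, 89.7]
force: [0.3, 0.0, 0.5]
grip_width: 0.0566
grasp_force: 0.0
time_s: 2.35
tool_pos: [0.4912, -0.0929, 0.2226]
tool_rot: [180.0, -0.1, 90.2]
force: [0.5, -1.5, 0.9]
grip_width: 0.0568
grasp_force: 0.0
[ 0.48973695 -0.01274799  0.38481208]
(0.49, -0.098) 925 [ 0.48803246 -0.09514796  0.12959251] (487.9172668457031, -97.79420471191406) 15.268729209899902
(0.4325, -0.0025) 1247 [ 0.43161617 -0.00230797  0.12957191] (430.1458435058594, -2.19573712348938) 15.45887565612793
(0.4895, 0.082) 410 [0.48697477 0.07074802 0.12854148] (486.69171142578125, 74.30253601074219) 13.017664909362793
```

View pics/w1.png

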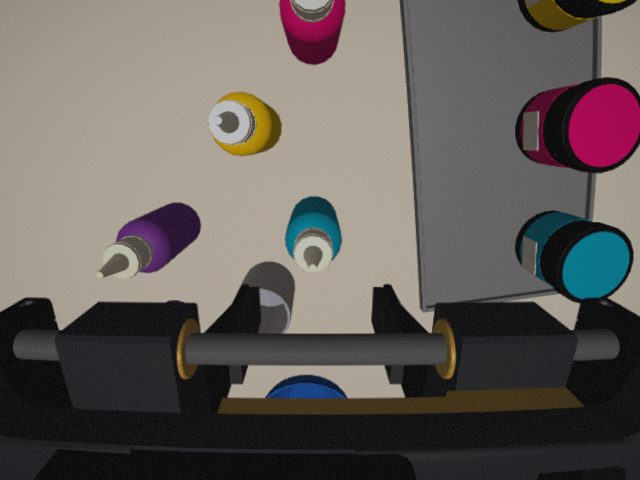

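The wrist view shows the turquoise cap at (313,248), slightly off centre between the fingers. The wrist and top measurements agree to within about 2 mm.

```bash
python3 -m creep '{"translation":[[-0.06,-0.025,0.3],[0,0,0.5],[0,0,0.45],[0,0,0.25],[0,0,0]],"turn":[[0,0,0],[0,0,0],[0,0,0],[0,0,0],[0,0,0]],"grip":[0.65,0.65,0.65,0.65,0.65]}'; python3 -m creep '{"translation":[[0,0,0],[0,0,0],[0,0,0]],"turn":[[0,0,0],[0,0,0],[0,0,0]],"grip":[0.2,0.2,0.2]}' 20
```

```text
time_s: 3.02
tool_pos: [0.4859, -0.1044, 0.1008]
tool_rot: [-179.8, -0.0, 89.6]
force: [0.2, -0.6, 0.7]
grip_width: 0.0566
grasp_force: 0.0
time_s: 3.4
tool_pos: [0.4885, -0.1035, 0.1034]
tool_rot: [179.9, 0.0, 89.7]
force: [0.1, -1.0, 0.2]
grip_width: 0.0346
grasp_force: 0.0
```

```bash
python3 -m creep '{"translation":[[0.065,0,0],[0,0,0],[0,0,0],[0,0,0]],"turn":[[0,0,0],[0,0,0],[0,0,0],[0,0,0]],"grip":[0.45,0.25,0.2,0.2]}' 20; python3 -m creep '{"translation":[[0,0,0],[0,0,0]],"turn":[[0,0,0],[0,0,0]],"grip":[0.2,0.2]}' 20
```

```text
time_s: 3.9
tool_pos: [0.4882, -0.0979, 0.1026]
tool_rot: [180.0, 0.0, 89.7]
force: [1.3, -0.4, 0.6]
grip_width: 0.0293
grasp_force: 20.0
time_s: 4.15
tool_pos: [0.4882, -0.098, 0.1026]
tool_rot: [180.0, 0.0, 89.7]
force: [-0.1, 0.7, 0.1]
grip_width: 0.0293
grasp_force: 20.0
```

```bash
python3 -m creep '{"translation":[[0,0,-0.25],[0,0,-0.35],[-0.075,0.39,0],[-0.1,0.5,0],[-0.1,0.5,0]],"turn":[[0,0,0],[0,0,0],[0,0,0],[0,0,0],[0,0,0]],"grip":[0.2,0.2,0.2,0.2,0.2]}'; python3 -m creep '{"translation":[[-0.1,0.5,0],[-0.1,0.4,0],[0,0,0],[0,0,0],[0,0,0]],"turn":[[0,0,0],[0,0,0],[0,0,0],[0,0,0],[0,0,0]],"grip":[0.2,0.2,0.2,0.2,0.2]}'; python3 - <<'E'
from h import *
from cell import env
r=env.read_camera("top"); P=cloud(r)
cv2.imwrite("pics/t1.png",cv2.resize(r["frame"][100:240,200:420,::-1],None,fx=3,fy=3)); 
for c,z in [((.722,.132),.087),((.7387,.003),.087),((.7553,-.126),.087)]:
    m=(abs(P[...,2]-z)<.006)&(np.hypot(P[...,0]-c[0],P[...,1]-c[1])<.05)
    x,rr=cv2.minEnclosingCircle(np.float32(P[m][:,:2]*1000)); print(c,m.sum(),P[m].mean(0),x,rr)
E
```

```text
time_s: 4.78
tool_pos: [0.5994, -0.1214, 0.1499]
tool_rot: [-179.9, 0.0, 89.7]
force: [0.3, -0.1, -0.6]
grip_width: 0.0296
grasp_force: 20.0
time_s: 5.4
tool_pos: [0.67, -0.1367, 0.1505]
tool_rot: [-179.9, 0.0, 89.7]
force: [-0.9, -0.2, -1.8]
grip_width: 0.0293
grasp_force: 20.0
(0.722, 0.132) 1110 [0.7227302  0.13082397 0.08629587] (723.2261352539062, 130.74530029296875) 39.97099685668945
(0.7387, 0.003) 1118 [0.73600071 0.00218037 0.08653894] (737.0835571289062, 2.5989770889282227) 40.26568603515625
(0.7553, -0.126) 540 [ 0.7547375  -0.10607095  0.08643871] (755.9661254882812, -121.48039245605469) 40.0882568359375
```

View pics/t1.png

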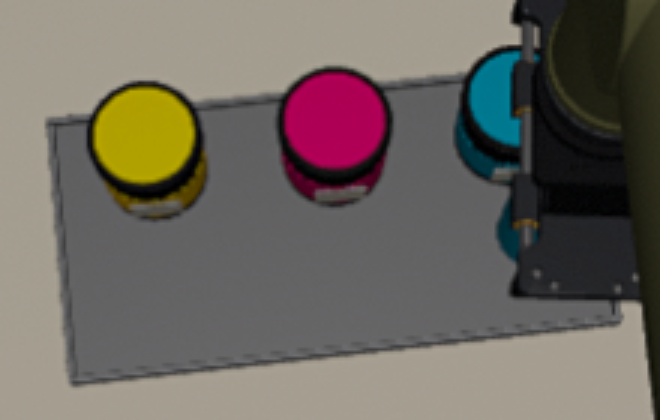

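```bash
python3 -m creep '{"translation":[[0.01,0.01,0.2],[0,0,0.2],[0,0,0.1],[0,0,0.03],[0,0,0]],"turn":[[0,0,0],[0,0,0],[0,0,0],[0,0,0],[0,0,0]],"grip":[0.2,0.2,0.2,0.2,0.2]}'; python3 -m creep '{"translation":[[0,0,0.01],[0,0,0]],"turn":[[0,0,0],[0,0,0]],"grip":[0.2,0.2]}'
```

```text
time_s: 6.08
tool_pos: [0.6719, -0.1361, 0.1081]
tool_rot: [180.0, 0.0, 89.7]
force: [0.0, -0.7, -1.4]
grip_width: 0.0292
grasp_force: 20.0
time_s: 6.32
tool_pos: [0.6721, -0.1362, 0.1077]
tool_rot: [180.0, 0.0, 89.7]
force: [0.0, -0.1, -1.5]
grip_width: 0.0291
grasp_force: 20.0
```

```bash
python3 -m creep '{"translation":[[0,0,0.01],[0,0,0]],"turn":[[0,0,0],[0,0,0]],"grip":[0.2,0.2]}'; python3 -m creep '{"translation":[[0,0,0],[0,0,0],[0,0,0],[0,0,0]],"turn":[[0,0,0],[0,0,0],[0,0,0],[0,0,0]],"grip":[0.4,0.5,0.65,0.65]}'
```

```text
time_s: 6.58
tool_pos: [0.6723, -0.1362, 0.1076]
tool_rot: [179.9, 0.0, 89.7]
force: [-0.3, 0.4, 3.9]
grip_width: 0.0294
grasp_force: 20.0
time_s: 7.08
tool_pos: [0.6717, -0.1361, 0.1063]
tool_rot: [-180.0, 0.0, 89.7]
force: [0.4, -0.5, 0.9]
grip_width: 0.0535
grasp_force: 0.0
```

```bash
python3 -m creep '{"translation":[[0,0,-0.3],[0,0,-0.6],[0,0,-0.6],[0.3,-0.25,0],[0.5,-0.42,0]],"turn":[[0,0,0],[0,0,0],[0,0,0],[0,0,0.001],[0,0,-0.002]],"grip":[0.65,0.65,0.65,0.65,0.65]}'; python3 -m creep '{"translation":[[0.5,-0.42,0],[0.5,-0.42,0],[0.5,-0.42,0],[0.41,-0.36,0],[0,0,0.2]],"turn":[[0,0,0],[0,0,0],[0,0,0],[0,0,0],[0,0,0]],"grip":[0.65,0.65,0.65,0.65,0.65]}'; python3 -m creep '{"translation":[[0,0,0.1],[0,0,0],[0,0,0]],"turn":[[0,0,0],[0,0,0],[0,0,0]],"grip":[0.65,0.65,0.65]}'
python3 - <<'E'
from h import *
from cell import env
r=env.read_camera("wrist"); P=cloud(r)
cv2.imwrite("pics/w2.png",r["frame"][:,:,::-1])
for c in [(.4895,.082),(.4317,.1778),(.67,-.136),(.4325,-.0025)]:
    m=(abs(P[...,2]-.128)<.006)&(np.hypot(P[...,0]-c[0],P[...,1]-c[1])<.03)
    if m.sum()>20: x,rr=cv2.minEnclosingCircle(np.float32(P[m][:,:2]*1000)); print(c,m.sum(),P[m].mean(0),x,rr)
E
```

```text
time_s: 7.7
tool_pos: [0.6189, -0.0726, 0.227]
tool_rot: [179.9, -0.0, 89.7]
force: [0.3, 0.9, -0.5]
grip_width: 0.0563
grasp_force: 0.0
time_s: 8.32
tool_pos: [0.4886, 0.0848, 0.2118]
tool_rot: [179.8, 0.1, 90.2]
force: [0.3, 0.1, -0.1]
grip_width: 0.0567
grasp_force: 0.0
time_s: 8.7
tool_pos: [0.49, 0.0806, 0.2025]
tool_rot: [-180.0, -0.0, 89.8]
force: [-0.1, 0.1, -0.3]
grip_width: 0.0566
grasp_force: 0.0
(0.4895, 0.082) 1073 [0.48681611 0.08528906 0.12968707] (486.6791687011719, 82.7120361328125) 15.256133079528809
(0.4317, 0.1778) 1422 [0.43152806 0.17915243 0.12956253] (430.0198059082031, 179.48007202148438) 15.384413719177246
(0.4325, -0.0025) 39 [ 0.43752129 -0.01176102  0.12988915] (438.0655517578125, -12.063667297363281) 4.713046550750732
```

View pics/w2.png

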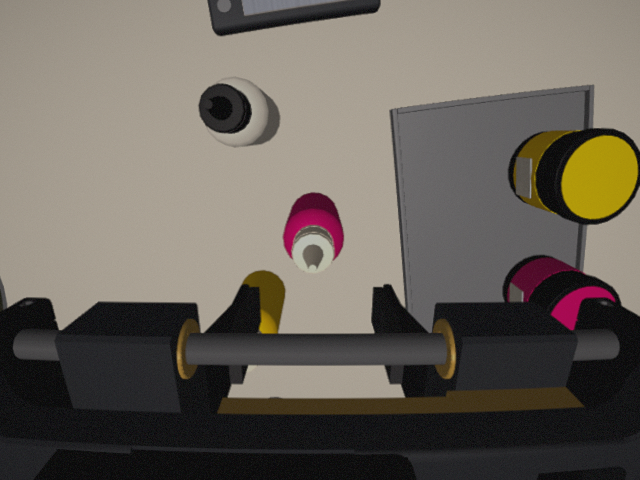

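Magenta's cap is centred at (313,245) between the fingers. White is at (225,107) and the yellow bottle is beside the left finger, below it.

```bash
python3 -m creep '{"translation":[[0.022,-0.02,0.3],[0,0,0.45],[0,0,0.35],[0,0,0.15],[0,0,0]],"turn":[[0,0,0],[0,0,0],[0,0,0],[0,0,0],[0,0,0]],"grip":[0.65,0.65,0.65,0.65,0.65]}'; python3 -m creep '{"translation":[[0,0,0],[0,0,0],[0,0,0],[0,0,0],[0,0,0]],"turn":[[0,0,0],[0,0,0],[0,0,0],[0,0,0],[0,0,0]],"grip":[0.65,0.45,0.25,0.2,0.2]}' 20
```

```text
time_s: 9.38
tool_pos: [0.4877, 0.083, 0.1024]
tool_rot: [-179.9, -0.0, 89.9]
force: [-0.2, -0.3, 0.1]
grip_width: 0.0567
grasp_force: 0.0
time_s: 10.0
tool_pos: [0.4878, 0.083, 0.1027]
tool_rot: [180.0, 0.0, 89.9]
force: [-0.3, 0.4, 1.6]
grip_width: 0.0297
grasp_force: 20.0
```

```bash
python3 -m creep '{"translation":[[0,0,-0.25],[0,0,-0.35],[-0.16,0.3,0],[-0.24,0.44,0],[-0.24,0.44,0]],"turn":[[0,0,0],[0,0,0],[0,0,0],[0,0,0],[0,0,0]],"grip":[0.2,0.2,0.2,0.2,0.2]}'; python3 -m creep '{"translation":[[-0.24,0.44,0],[-0.26,0.44,0],[0,0,0],[0,0,0],[0,0,0]],"turn":[[0,0,0],[0,0,0],[0,0,0],[0,0,0],[0,0,0]],"grip":[0.2,0.2,0.2,0.2,0.2]}'; python3 -m creep '{"translation":[[0,0,0.2],[0,0,0.2],[0,0,0.1],[0,0,0.03],[0,0,0]],"turn":[[0,0,0],[0,0,0],[0,0,0],[0,0,0],[0,0,0]],"grip":[0.2,0.2,0.2,0.2,0.2]}'
```

```text
time_s: 10.62
tool_pos: [0.5828, 0.0309, 0.1503]
tool_rot: [-180.0, 0.0, 89.9]
force: [0.3, 0.6, -1.0]
grip_width: 0.0295
grasp_force: 20.0
time_s: 11.25
tool_pos: [0.6515, -0.0073, 0.1506]
tool_rot: [-180.0, -0.0, 90.0]
force: [0.3, 0.2, -1.1]
grip_width: 0.0295
grasp_force: 20.0
time_s: 11.88
tool_pos: [0.6526, -0.0084, 0.1082]
tool_rot: [180.0, -0.0, 89.9]
force: [-1.1, -0.0, -1.1]
grip_width: 0.0298
grasp_force: 20.0
```

```bash
python3 -m creep '{"translation":[[0,0,0.01],[0,0,0.01],[0,0,0]],"turn":[[0,0,0],[0,0,0],[0,0,0]],"grip":[0.2,0.2,0.2]}'; python3 -m creep '{"translation":[[0,0,0],[0,0,0],[0,0,0],[0,0,0]],"turn":[[0,0,0],[0,0,0],[0,0,0],[0,0,0]],"grip":[0.4,0.5,0.65,0.65]}'
```

```text
time_s: 12.25
tool_pos: [0.6531, -0.0084, 0.1077]
tool_rot: [179.9, 0.0, 89.9]
force: [0.0, -0.1, 5.2]
grip_width: 0.0292
grasp_force: 20.0
time_s: 12.75
tool_pos: [0.6522, -0.0084, 0.1063]
tool_rot: [-180.0, -0.0, 89.9]
force: [-0.0, -0.2, 0.3]
grip_width: 0.0532
grasp_force: 0.0
```

```bash
python3 -m creep '{"translation":[[0,0,-0.3],[0,0,-0.5],[0,0,-0.4],[0,-0.35,0],[0,-0.5,0]],"turn":[[0,0,0],[0,0,0],[0,0,0],[0,0,0],[0,0,0]],"grip":[0.65,0.65,0.65,0.65,0.65]}'; python3 -m creep '{"translation":[[0.04,-0.55,0],[0.04,-0.55,0],[0,-0.5,0],[0,-0.31,0],[0,0,0]],"turn":[[0,0,0],[0,0,0],[0,0,0],[0,0,0],[0,0,0]],"grip":[0.65,0.65,0.65,0.65,0.65]}'; python3 -m creep '{"translation":[[0,0,0.3],[0,0,0.45],[0,0,0.35],[0,0,0.15],[0,0,0]],"turn":[[0,0,0],[0,0,0],[0,0,0],[0,0,0],[0,0,0]],"grip":[0.65,0.65,0.65,0.65,0.65]}'
```

```text
time_s: 13.38
tool_pos: [0.5843, -0.008, 0.2028]
tool_rot: [179.9, -0.1, 89.9]
force: [0.3, 1.2, -0.2]
grip_width: 0.0567
grasp_force: 0.0
time_s: 14.0
tool_pos: [0.4306, -0.002, 0.2027]
tool_rot: [180.0, 0.2, 89.8]
force: [0.5, 0.2, -0.2]
grip_width: 0.0567
grasp_force: 0.0
time_s: 14.62
tool_pos: [0.4318, -0.0012, 0.1022]
tool_rot: [-179.9, -0.1, 89.9]
force: [0.3, 0.1, 0.4]
grip_width: 0.0563
grasp_force: 0.0
```

```bash
python3 -m creep '{"translation":[[0,0,0],[0,0,0],[0,0,0],[0,0,0],[0,0,0]],"turn":[[0,0,0],[0,0,0],[0,0,0],[0,0,0],[0,0,0]],"grip":[0.45,0.25,0.2,0.2,0.2]}' 20; python3 -m creep '{"translation":[[0,0,-0.25],[0,0,-0.35],[0.2,0.34,0],[0.26,0.45,0],[0.26,0.45,0]],"turn":[[0,0,0],[0,0,0],[0,0,0],[0,0,0],[0,0,0]],"grip":[0.2,0.2,0.2,0.2,0.2]}'; python3 -m creep '{"translation":[[0.26,0.45,0],[0.28,0.45,0],[0.26,0.44,0],[0,0,0],[0,0,0]],"turn":[[0,0,0],[0,0,0],[0,0,0],[0,0,0],[0,0,0]],"grip":[0.2,0.2,0.2,0.2,0.2]}'; python3 -m creep '{"translation":[[0,0,0.2],[0,0,0.2],[0,0,0.1],[0,0,0.03],[0,0,0]],"turn":[[0,0,0],[0,0,0],[0,0,0],[0,0,0],[0,0,0]],"grip":[0.2,0.2,0.2,0.2,0.2]}'
```

```text
time_s: 15.25
tool_pos: [0.4317, -0.0017, 0.1029]
tool_rot: [180.0, 0.0, 89.9]
force: [-1.7, 0.1, 4.2]
grip_width: 0.0294
grasp_force: 20.0
time_s: 15.88
tool_pos: [0.5318, 0.0558, 0.1502]
tool_rot: [-180.0, 0.0, 89.8]
force: [-0.1, -0.2, -1.9]
grip_width: 0.0295
grasp_force: 20.0
time_s: 16.5
tool_pos: [0.6373, 0.1192, 0.1495]
tool_rot: [-179.9, 0.0, 89.9]
force: [0.7, -0.4, -1.9]
grip_width: 0.0291
grasp_force: 20.0
time_s: 17.12
tool_pos: [0.6385, 0.1197, 0.1083]
tool_rot: [180.0, -0.0, 89.9]
force: [-0.6, -0.1, -1.1]
grip_width: 0.0294
grasp_force: 20.0
```

```bash
python3 -m creep '{"translation":[[0,0,0.01],[0,0,0.01],[0,0,0]],"turn":[[0,0,0],[0,0,0],[0,0,0]],"grip":[0.2,0.2,0.2]}'; python3 -m creep '{"translation":[[0,0,0],[0,0,0],[0,0,0],[0,0,0]],"turn":[[0,0,0],[0,0,0],[0,0,0],[0,0,0]],"grip":[0.4,0.5,0.65,0.65]}';  python3 -m creep '{"translation":[[0,0,-0.3],[0,0,-0.5],[0,0,-0.4],[-0.35,-0.2,0],[-0.53,-0.36,0]],"turn":[[0,0,0],[0,0,0],[0,0,0],[0,0,0],[0,0,0]],"grip":[0.65,0.65,0.65,0.65,0.65]}'; python3 -m creep '{"translation":[[-0.53,-0.36,0],[-0.53,-0.36,0],[-0.53,-0.36,0],[-0.53,-0.36,0],[-0.53,-0.36,0]],"turn":[[0,0,0],[0,0,0],[0,0,0],[0,0,0],[0,0,0]],"grip":[0.65,0.7,0.8,0.9,1.0]}';  python3 -m creep '{"translation":[[-0.2,-0.14,0],[0,0,0],[0,0,0]],"turn":[[0,0,0],[0,0,0],[0,0,0]],"grip":[1,1,1]}'
python3 - <<'E'
from h import *
from cell import env
for n in("wrist","top"):
    r=env.read_camera(n); P=cloud(r); cv2.imwrite(f"pics/{n}3.png",r["frame"][:,:,::-1]); c=(.4387,-.179)
    m=(abs(P[...,2]-.079)<.006)&(np.hypot(P[...,0]-c[0],P[...,1]-c[1])<.04)
    if m.sum()>20: x,rr=cv2.minEnclosingCircle(np.float32(P[m][:,:2]*1000)); print(n,m.sum(),P[m].mean(0),x,rr)
E
```

```text
time_s: 17.5
tool_pos: [0.639, 0.1198, 0.108]
tool_rot: [179.9, -0.0, 89.9]
force: [-1.0, 0.2, 5.3]
grip_width: 0.0296
grasp_force: 20.0
time_s: 18.0
tool_pos: [0.6381, 0.1196, 0.1063]
tool_rot: [-180.0, 0.0, 89.9]
force: [0.7, -0.7, -0.6]
grip_width: 0.0536
grasp_force: 0.0
time_s: 18.62
tool_pos: [0.5934, 0.0503, 0.2029]
tool_rot: [179.9, -0.1, 90.1]
force: [1.0, -1.1, 0.6]
grip_width: 0.0568
grasp_force: 0.0
time_s: 19.25
tool_pos: [0.4478, -0.1637, 0.2027]
tool_rot: [180.0, 0.1, 89.9]
force: [0.6, -0.7, -0.5]
grip_width: 0.0808
grasp_force: 0.0
time_s: 19.62
tool_pos: [0.4384, -0.1771, 0.2027]
tool_rot: [180.0, -0.0, 90.0]
force: [-0.0, 1.3, 0.7]
grip_width: 0.0865
grasp_force: 0.0
wrist 987 [ 0.43625181 -0.17878109  0.07893918] (436.3020324707031, -178.07594299316406) 30.061426162719727
top 108 [ 0.4385243  -0.16679684  0.0797397 ] (438.332275390625, -178.15963745117188) 29.929126739501953
```

View pics/wrist3.png

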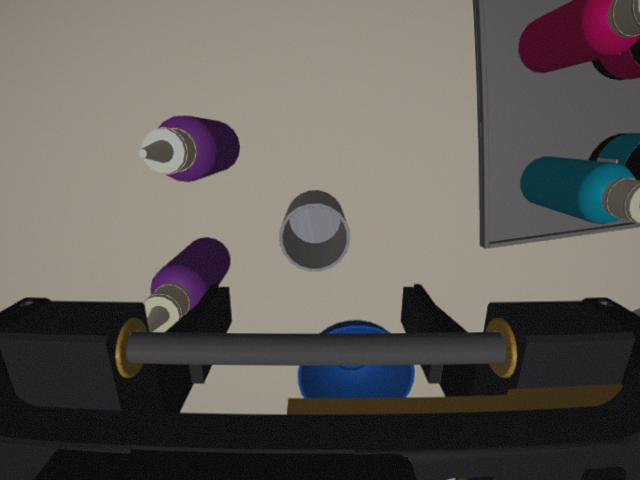

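View pics/top3.png

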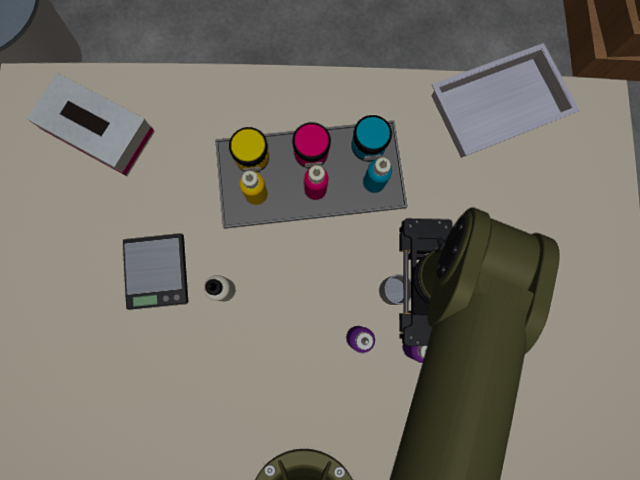

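Both cameras put the beaker at (.4375, -.178), and the three bottles stand in front of their jars. With the current yaw the gripper body would come close to the purple bottle on the right, so I'll turn 90° for this grasp.

```bash
python3 -m creep '{"translation":[[-0.01,-0.01,0],[0,0,0],[0,0,0],[0,0,0],[0,0,0]],"turn":[[0,0,0.056],[0,0,0.056],[0,0,0.056],[0,0,0.056],[0,0,0.056]],"grip":[1,1,1,1,1]}'; python3 -m creep '{"translation":[[0,0,0],[0,0,0],[0,0,0],[0,0,0],[0,0,0]],"turn":[[0,0,0.056],[0,0,0.056],[0,0,0.056],[0,0,0.052],[0,0,0]],"grip":[1,1,1,1,1]}'; python3 -m creep '{"translation":[[0,0,0.3],[0,0,0.4],[0,0,0.4],[0,0,0],[0,0,0]],"turn":[[0,0,0],[0,0,0],[0,0,0],[0,0,0],[0,0,0]],"grip":[1,1,1,1,1]}'
```

```text
time_s: 20.35
tool_pos: [0.4376, -0.1779, 0.2025]
tool_rot: [-180.0, -0.0, 39.3]
force: [-0.2, 0.2, 0.1]
grip_width: 0.0871
grasp_force: 0.0
time_s: 20.98
tool_pos: [0.4374, -0.1782, 0.2025]
tool_rot: [-180.0, -0.0, 0.1]
force: [0.1, -0.1, -0.1]
grip_width: 0.0876
grasp_force: 0.0
time_s: 21.6
tool_pos: [0.4378, -0.1791, 0.1156]
tool_rot: [180.0, -0.1, 0.0]
force: [0.3, 0.5, 0.4]
grip_width: 0.0867
grasp_force: 0.0
```

```bash
python3 -m creep '{"translation":[[0,0,0.3],[0,0,0.35],[0,0,0.2],[0,0,0],[0,0,0]],"turn":[[0,0,0],[0,0,0],[0,0,0],[0,0,0],[0,0,0]],"grip":[1,1,1,0.8,0.7]}' 15; python3 -m creep '{"translation":[[0,0,0],[0,0,0],[0,0,0]],"turn":[[0,0,0],[0,0,0],[0,0,0]],"grip":[0.6,0.6,0.6]}' 15
```

```text
time_s: 22.22
tool_pos: [0.4378, -0.1796, 0.0477]
tool_rot: [179.9, -0.1, -0.1]
force: [-0.2, -0.8, -0.3]
grip_width: 0.0741
grasp_force: 0.0
time_s: 22.6
tool_pos: [0.4376, -0.1794, 0.0474]
tool_rot: [180.0, -0.1, -0.1]
force: [-0.1, 1.1, 6.3]
grip_width: 0.06
grasp_force: 15.0
```

```bash
python3 -m creep '{"translation":[[0,0,-0.3],[0,0,-0.6],[0,0,-0.6],[0,0,-0.6],[0,0,-0.5]],"turn":[[0,0,0],[0,0,0],[0,0,0],[0,0,0],[0,0,-0.056]],"grip":[0.6,0.6,0.6,0.6,0.6]}'; python3 -m creep '{"translation":[[0,0,0],[0,0,0],[0,0,0],[0,0,0],[0,0,0]],"turn":[[0,0,-0.056],[0,0,-0.056],[0,0,-0.056],[0,0,-0.056],[0,0,-0.056]],"grip":[0.6,0.6,0.6,0.6,0.6]}'; python3 -m creep '{"translation":[[0,0,0],[0,0,0],[0,0,0],[0,0,0]],"turn":[[0,0,-0.056],[0,0,-0.056],[0,0,-0.052],[0,0,0]],"grip":[0.6,0.6,0.6,0.6]}'
```

```text
time_s: 23.22
tool_pos: [0.4367, -0.1794, 0.2563]
tool_rot: [179.9, -0.0, 10.2]
force: [-0.3, 0.7, -2.1]
grip_width: 0.0602
grasp_force: 15.0
time_s: 23.85
tool_pos: [0.4364, -0.1792, 0.2541]
tool_rot: [-180.0, 0.0, 60.7]
force: [-1.3, -0.6, -1.6]
grip_width: 0.0603
grasp_force: 15.0
time_s: 24.35
tool_pos: [0.4365, -0.1792, 0.2542]
tool_rot: [-180.0, -0.0, 89.8]
force: [0.8, 0.4, -0.3]
grip_width: 0.0602
grasp_force: 15.0
```

```bash
python3 - <<'E'
from h import *
r=dict(np.load("top0.npz"))
q=np.array([(72,118),(343,90),(360,345),(87,373)])/5+[110,220]-0.4
W=ray(r,q,.028)[:,:2]; print("platform",W.round(4),W.mean(0),cv2.minAreaRect(np.float32(W*1000)))
P=cloud(r);m=(P[...,2]>.012)&(np.abs(P[...,:2]-[.467,.32]).max(-1)<.105)&(P[...,2]<.045);Q=P[m]
m2=Q[:,2]>.0255; print(cv2.minAreaRect(np.float32(Q[m2][:,:2]*1000)),m2.sum())
E
```

```text
platform [[0.5214 0.3905]
 [0.5364 0.2756]
 [0.4299 0.2616]
 [0.4148 0.3755]] [0.47563202 0.32577931] ((475.6009216308594, 326.0115661621094), (107.6495361328125, 115.88034057617188), 7.50145149230957)
((466.8482971191406, 323.2083740234375), (142.15174865722656, 125.61213684082031), 11.121898651123047) 2578
```

```bash
python3 -m creep '{"translation":[[0.4,0.04,0],[0.66,0.05,0],[0.66,0.05,0],[0.66,0.05,0],[0.66,0.05,0]],"turn":[[0,0,0],[0,0,0],[0,0,0],[0,0,0],[0,0,0]],"grip":[0.6,0.6,0.6,0.6,0.6]}'; python3 -m creep '{"translation":[[0.66,0.05,0],[0.66,0.05,0],[0.66,0.05,0],[0.66,0.05,0],[0.5,0.05,0]],"turn":[[0,0,0],[0,0,0],[0,0,0],[0,0,0],[0,0,0]],"grip":[0.6,0.6,0.6,0.6,0.6]}';  python3 -m creep '{"translation":[[0.13,0,0],[0,0,0],[0,0,0]],"turn":[[0,0,0],[0,0,0],[0,0,0]],"grip":[0.6,0.6,0.6]}'
```

```text
time_s: 24.98
tool_pos: [0.4563, 0.0655, 0.2545]
tool_rot: [180.0, 0.1, 89.7]
force: [0.7, -0.5, -1.2]
grip_width: 0.06
grasp_force: 15.0
time_s: 25.6
tool_pos: [0.4769, 0.3171, 0.254]
tool_rot: [-179.9, -0.0, 89.7]
force: [0.1, -0.7, 0.2]
grip_width: 0.0601
grasp_force: 15.0
time_s: 25.98
tool_pos: [0.4778, 0.3236, 0.2544]
tool_rot: [180.0, 0.1, 89.7]
force: [-0.0, 0.5, -0.9]
grip_width: 0.0602
grasp_force: 15.0
```

```bash
python3 -m creep '{"translation":[[0.02,-0.025,0.3],[0,0,0.5],[0,0,0.5],[0,0,0.4],[0,0,0.3]],"turn":[[0,0,0],[0,0,0],[0,0,0],[0,0,0],[0,0,0]],"grip":[0.6,0.6,0.6,0.6,0.6]}'; python3 -m creep '{"translation":[[0,0,0.15],[0,0,0.05],[0,0,0],[0,0,0]],"turn":[[0,0,0],[0,0,0],[0,0,0],[0,0,0]],"grip":[0.6,0.6,0.6,0.6]}'; python3 -m creep '{"translation":[[0,0,0.01],[0,0,0.01],[0,0,0]],"turn":[[0,0,0],[0,0,0],[0,0,0]],"grip":[0.6,0.6,0.6]}'
```

```text
time_s: 26.6
tool_pos: [0.4758, 0.3242, 0.0933]
tool_rot: [180.0, 0.1, 89.6]
force: [0.4, 0.5, -0.8]
grip_width: 0.0604
grasp_force: 15.0
time_s: 27.1
tool_pos: [0.4756, 0.3274, 0.0795]
tool_rot: [179.9, -0.0, 89.9]
force: [-0.5, 0.4, -0.3]
grip_width: 0.0599
grasp_force: 15.0
time_s: 27.48
tool_pos: [0.475, 0.3271, 0.0769]
tool_rot: [-180.0, 0.0, 89.9]
force: [-1.1, 0.6, -1.0]
grip_width: 0.0603
grasp_force: 15.0
```

```bash
python3 -m creep '{"translation":[[-0.015,0,0.01],[0,0,0.01],[0,0,0]],"turn":[[0,0,0],[0,0,0],[0,0,0]],"grip":[0.6,0.6,0.6]}'
```

```text
time_s: 27.85
tool_pos: [0.4751, 0.3258, 0.0756]
tool_rot: [180.0, 0.0, 89.9]
force: [-0.8, -1.6, 2.8]
grip_width: 0.0598
grasp_force: 15.0
```

```bash
python3 -m creep '{"translation":[[0,0,0],[0,0,0],[0,0,0],[0,0,0],[0,0,0]],"turn":[[0,0,0],[0,0,0],[0,0,0],[0,0,0],[0,0,0]],"grip":[0.75,0.9,1,1,1]}'; python3 -m creep '{"translation":[[0,0,-0.3],[0,0,-0.5],[0,0,-0.5],[0,0,-0.3],[0,0,0]],"turn":[[0,0,0],[0,0,0],[0,0,0],[0,0,0],[0,0,0]],"grip":[1,1,1,1,0.8]}'; python3 -m creep '{"translation":[[-0.4,-0.12,0],[-0.5,-0.15,0],[-0.5,-0.15,0],[-0.43,-0.13,0],[0,0,0]],"turn":[[0,0,0],[0,0,0],[0,0,0],[0,0,0],[0,0,0]],"grip":[0.65,0.65,0.65,0.65,0.65]}'; python3 -m creep '{"translation":[[0,0,0.3],[0,0,0.45],[0,0,0.35],[0,0,0.12],[0,0,0]],"turn":[[0,0,0],[0,0,0],[0,0,0],[0,0,0],[0,0,0]],"grip":[0.65,0.65,0.65,0.65,0.65]}'
```

```text
time_s: 28.48
tool_pos: [0.475, 0.3259, 0.0753]
tool_rot: [-180.0, 0.0, 89.9]
force: [0.4, -0.1, 0.5]
grip_width: 0.0863
grasp_force: 0.0
time_s: 29.1
tool_pos: [0.4759, 0.3268, 0.2051]
tool_rot: [179.8, -0.1, 89.9]
force: [0.0, -0.7, -0.9]
grip_width: 0.0826
grasp_force: 0.0
time_s: 29.72
tool_pos: [0.4307, 0.1747, 0.2024]
tool_rot: [179.9, 0.5, 89.4]
force: [1.0, 0.1, 0.6]
grip_width: 0.0568
grasp_force: 0.0
time_s: 30.35
tool_pos: [0.4301, 0.1809, 0.1053]
tool_rot: [-179.9, -0.1, 90.0]
force: [-0.1, 0.8, 0.3]
grip_width: 0.0567
grasp_force: 0.0
```

```bash
python3 -m creep '{"translation":[[-0.015,0.01,0.03],[0,0,0],[0,0,0],[0,0,0],[0,0,0]],"turn":[[0,0,0],[0,0,0],[0,0,0],[0,0,0],[0,0,0]],"grip":[0.5,0.4,0.25,0.2,0.2]}' 20; python3 -m creep '{"translation":[[0,0,0],[0,0,-0.25],[0,0,-0.5],[0,0,-0.25],[0,0.4,0]],"turn":[[0,0,0],[0,0,0],[0,0,0],[0,0,0],[0,0,0]],"grip":[0.2,0.2,0.2,0.2,0.2]}'; python3 -m creep '{"translation":[[0.1,0.6,0],[0.3,0.6,0],[0.55,0.32,0],[0.6,0,0],[0.4,0,0]],"turn":[[0,0,0],[0,0,0],[0,0,0],[0,0,0],[0,0,0]],"grip":[0.2,0.2,0.2,0.2,0.2]}'; python3 -m creep '{"translation":[[0.06,0,0],[0,0,0],[0,0,0]],"turn":[[0,0,0],[0,0,0],[0,0,0]],"grip":[0.2,0.2,0.2]}'
python3 - <<'E'
from h import *
from cell import env
r=env.read_camera("side"); cv2.imwrite("pics/s4.png",cv2.resize(r["frame"][120:330,180:500,::-1],None,fx=2.4,fy=2.4))
E
```

```text
time_s: 30.98
tool_pos: [0.4317, 0.1784, 0.1037]
tool_rot: [180.0, 0.0, 89.9]
force: [-0.5, -0.2, 4.0]
grip_width: 0.0296
grasp_force: 20.0
time_s: 31.6
tool_pos: [0.4645, 0.1782, 0.1881]
tool_rot: [179.1, 1.0, 89.9]
force: [-0.9, -0.9, -0.2]
grip_width: 0.0294
grasp_force: 20.0
time_s: 32.22
tool_pos: [0.5845, 0.3368, 0.1817]
tool_rot: [-179.9, -0.1, 90.0]
force: [0.1, -0.4, -2.5]
grip_width: 0.0293
grasp_force: 20.0
time_s: 32.6
tool_pos: [0.5864, 0.3368, 0.1829]
tool_rot: [180.0, 0.1, 89.7]
force: [-0.5, 0.4, -2.2]
grip_width: 0.0294
grasp_force: 20.0
```

View pics/s4.png

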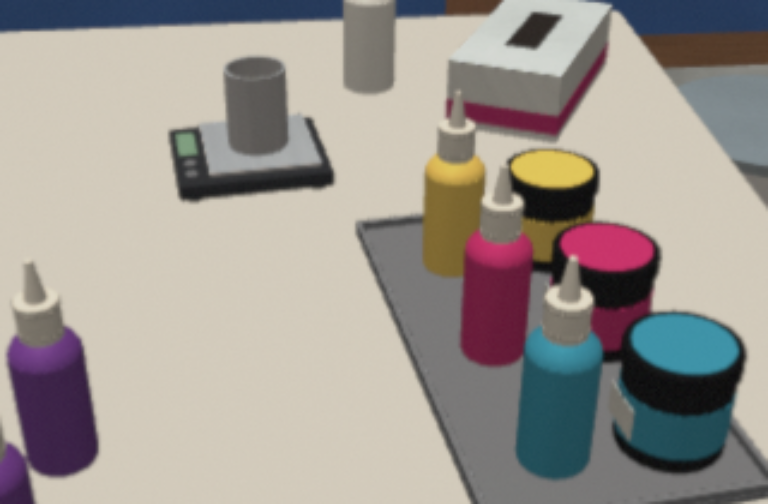

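The side view shows all the bottles upright in the tray, the beaker on the platform, and the white bottle held behind the scale.

```bash
python3 -m creep '{"translation":[[0.02,-0.01,0.2],[0,0,0.35],[0,0,0.25],[0,0,0.13],[0,0,0]],"turn":[[0,0,0],[0,0,0],[0,0,0],[0,0,0],[0,0,0]],"grip":[0.2,0.2,0.2,0.2,0.2]}'; python3 -m creep '{"translation":[[0,0,0],[0,0,0]],"turn":[[0,0,0],[0,0,0]],"grip":[0.2,0.2]}'
```

```text
time_s: 33.28
tool_pos: [0.5844, 0.3401, 0.1081]
tool_rot: [-179.9, 0.0, 89.9]
force: [-0.4, 0.1, -2.7]
grip_width: 0.0295
grasp_force: 20.0
time_s: 33.52
tool_pos: [0.5851, 0.341, 0.1099]
tool_rot: [179.9, -0.0, 89.9]
force: [0.9, 0.4, -1.6]
grip_width: 0.0297
grasp_force: 20.0
```

```bash
python3 -m creep '{"translation":[[0,0,0.05],[0,0,0.01],[0,0,0.01],[0,0,0]],"turn":[[0,0,0],[0,0,0],[0,0,0],[0,0,0]],"grip":[0.2,0.2,0.2,0.2]}'
```

```text
time_s: 34.02
tool_pos: [0.5846, 0.3407, 0.1038]
tool_rot: [180.0, -0.0, 89.9]
force: [-0.6, 0.1, 1.4]
grip_width: 0.0294
grasp_force: 20.0
```

```bash
python3 -m creep '{"translation":[[0,0,0.008],[0,0,0],[0,0,0],[0,0,0],[0,0,0]],"turn":[[0,0,0],[0,0,0],[0,0,0],[0,0,0],[0,0,0]],"grip":[0.2,0.4,0.5,0.65,0.65]}'; python3 -m creep '{"translation":[[0,0,-0.3],[0,0,-0.6],[0,0,-0.6],[0,0,-0.3],[0,0,0]],"turn":[[0,0,0],[0,0,0],[0,0,0],[0,0,0],[0,0,0]],"grip":[0.65,0.65,0.65,0.65,0.65]}'; python3 -m creep '{"translation":[[-0.5,-0.25,0],[-0.6,-0.3,0],[-0.6,-0.3,0],[-0.6,-0.3,0],[-0.6,-0.3,0]],"turn":[[0,0,0],[0,0,0],[0,0,0],[0,0,0],[0,0,0]],"grip":[0.65,0.65,0.65,0.65,0.65]}'; python3 -m creep '{"translation":[[-0.5,0,0],[-0.5,0,0],[-0.5,0,0],[-0.3,0,0],[0,0,0]],"turn":[[0,0,0],[0,0,0],[0,0,0],[0,0,0],[0,0,0]],"grip":[0.65,0.65,0.65,0.65,0.65]}'
python3 - <<'E'
from h import *
from cell import env
r=env.read_camera("top"); P=cloud(r); cv2.imwrite("pics/t5.png",r["frame"][:,:,::-1])
def f(n,c,lo,hi,rad):
    m=(P[...,2]>lo)&(P[...,2]<hi)&(np.hypot(P[...,0]-c[0],P[...,1]-c[1])<rad); x,rr=cv2.minEnclosingCircle(np.float32(P[m][:,:2]*1000)); print(n,m.sum(),P[m].mean(0).round(4),np.round(x,1),round(rr,1)); return np.array(x)
w=f("white",(.585,.34),.12,.137,.03);b=f("beaker",(.4755,.326),.098,.115,.04)
ax=np.array([np.cos(np.radians(7.4)),np.sin(np.radians(7.4))]);py=np.array([-ax[1],ax[0]])
for n,B,J in [("y",(.6385,.12),(.723,.131)),("m",(.653,-.0085),(.737,.0025)),("t",(.6715,-.136),(.756,-.124))]:
    d=f(n,B,.125,.142,.03)-f("jar"+n,J,.079,.095,.05); print(d@ax,d@py)
s=np.array([475.5,326]);print("scale",(b-s)@ax,(b-s)@py,(w-s)@ax,(w-s)@py)
E
```

```text
time_s: 34.65
tool_pos: [0.5847, 0.3404, 0.1025]
tool_rot: [-180.0, 0.0, 89.9]
force: [-0.3, -0.4, -0.9]
grip_width: 0.0538
grasp_force: 0.0
time_s: 35.28
tool_pos: [0.5853, 0.342, 0.2508]
tool_rot: [179.7, -0.2, 89.9]
force: [0.1, -0.2, -1.0]
grip_width: 0.0563
grasp_force: 0.0
time_s: 35.9
tool_pos: [0.4688, 0.1114, 0.2463]
tool_rot: [-179.8, -0.1, 89.9]
force: [-1.1, -0.8, 2.6]
grip_width: 0.0563
grasp_force: 0.0
time_s: 36.52
tool_pos: [0.4692, -0.0328, 0.247]
tool_rot: [-179.9, -0.0, 89.7]
force: [-0.4, 0.2, 0.4]
grip_width: 0.0569
grasp_force: 0.0
white 156 [0.5827 0.3371 0.1295] [584.1 339.8] 16.0
beaker 224 [0.4762 0.3221 0.1057] [476.4 322.5] 30.8
y 156 [0.6388 0.1175 0.1349] [640.4 117.4] 15.0
jary 1122 [0.7222 0.1306 0.0864] [723.  130.8] 40.3
-83.6548734272528 -2.624378411186851
m 0 [nan nan nan] [0. 0.] 0.0
jarm 1135 [0.7357 0.0023 0.0864] [737.3   2.4] 40.1
-731.4235820730828 92.58982780129963
t 152 [ 0.6712 -0.1354  0.1349] [ 673.1 -137.2] 15.6
jart 1150 [ 0.7549 -0.1238  0.0865] [ 756.5 -123.8] 41.2
-84.50092676891568 -2.6036626103871625
scale 0.4045017512570302 -3.5612205419032077 109.42918041927234 -0.3269750239261249<stdin>:5: RuntimeWarning: Mean of empty slice.
  ret = um.true_divide(
```

View pics/t5.png

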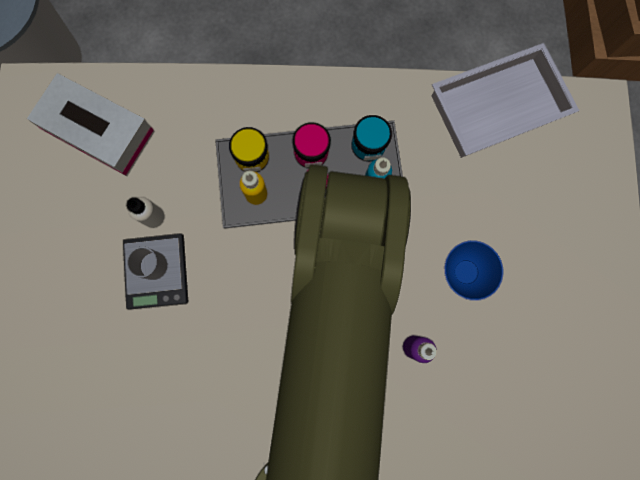

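The top view shows white at (143,211) behind the scale, the beaker at (147,264) on the platform, and yellow and turquoise square before their jars. Magenta is hidden by the arm, but it was seen in place earlier.

```bash
python3 -c "
from cell import env
print(env.sign_off())"
```

```text
the job is handed in; nothing more can be done
None
```

The bench is set out and handed in at about 37 s: all four bottles and the beaker stand within about 4 mm of their targets by camera (magenta, hidden by the arm in the last view, by arm reading and an earlier picture), and the jars and bowl were left where they were.

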